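# Swap the open sauce tube, then hold the turntable's brake

### The arm

A 7-joint arm with a two-finger parallel gripper is mounted at the origin on the work surface. World frame = base frame: x ahead of the robot, y to its left, z up, the work surface at z = 0. Lengths are in m, angles in rad, forces in N, time in s.
With the tool pointing down it reaches from about 0.4 to 0.875 m from the base axis. Payload 19.3 kg.
Tool frame: the origin (TCP) lies at the very end of the fingers, on their centre line; the grasp point (between the pads) lies 19 mm behind it; z points along the fingers, y is the line along which they close (so a half turn about z gives the same grasp; the last joint's range is limited). The gripper opens to 85 mm and grips with 20 to 120 N. Pads are 22 mm wide; open, the fingers measure 114 mm over their backs; the gripper's body (76 mm by 85 mm) begins 54 mm behind the grasp point. The pads swing forward as they close: fully open they stand 13 mm farther back than shut.
Start: joints at [1.098, 0.521, -0.036, 1.599, 0.021, 1.021, -0.113], TCP at [0.245, -0.575, 0.231] pointing down, gripper open.
Joint ranges: [-2.91, 2.91], [-0.3, 2.13], [-1.5, 1.42], [0.17, 2.43], [-1.26, 4.41], [0.16, 1.93], [-2.52, 2.52]. Speed limits (rad/s): [1.89, 1.89, 2.39, 2.39, 3.01, 3.01, 3.01].

### API

Orientations are given as [roll, pitch, yaw] about the fixed x, y, z axes, in that order (R = Rz(yaw) Ry(pitch) Rx(roll)).
In Python, from workcell import bot gives the robot as it stands.
- The arm moves only by the shell command python3 -m crank 'ROWS' [FORCE]. ROWS is a JSON object of lists of equal length, an entry for each row: "travel": the shift along the world's x, y, z in cm, a list of three; "turn": the turn, a rotation vector about the world's x, y, z in degrees, a list of three; "gripper": the closure, from 0 (fully open) to 1 (shut). A call has exactly 5 rows; each row is the pose to reach, as a shift and turn from the pose commanded when the call began; what a row does not reach only later rows make up. A row lasts 1/10 s, in which the tool goes at most 50 mm and 8.59 degrees, less where a joint would pass 70% of its speed; a pose out of reach is approached as far as the arm can. A call with a gripper value outside its range is refused whole. The fingers move at their own pace and stop on an object; FORCE is the grip in N (left out, the last holds). Time passes only in rows, so rows that repeat a pose let the fingers close, or fill a call up. It gives the time, the measured TCP pose, the force, the opening and the grip force at its end, in the units of the state.
- bot.observe(): the state, without advancing time (a new reading comes with each control period).
- bot.grab_frame(name): name is "side" or "top" or "wrist"; returns a dict with "pixels" (480x640x3 uint8, red, green, blue), "fx", "fy", "cx", "cy" (pixels), "dist" ([k1, k2, p1, p2, k3] as OpenCV has them; the pictures are not rectified), "extrinsics" (4x4, takes a point from world to camera coordinates). Camera axes: x right, y down, z forward; pixel columns grow to the right and rows downward; lengths in m; the calibration is good to about 2 mm. A picture is of the moment at which its call begins. There is no depth.
- bot.job_done(): hands the job in; it is judged then, once.
The state is a dict: "clock": time; "qpos": joint angles; "qd": joint speeds; "joint_efforts": joint torques, N m; "position": TCP position; "tool_rot": TCP orientation; "force": force on the tool from outside, world axes, zero at the start; "moment": the same for the moment, N m; "grip_width": finger opening in m; "finger_force": force on a finger pad.
Only numpy, scipy, OpenCV 4.12 (cv2) and the standard library are available. Lean on these libraries where they do the work, as an engineer would, in place of code of your own. Each camera call takes 0.05 s, during which the arm holds its last target. There are 200 camera calls.

### The job

A guest is done with the chilli and now wants the wasabi: in the table caddy press the red tube's flip cap fully shut and flick the green tube's cap wide open so it stands about upright or further back, leaving the yellow one shut. Then, so the turntable stays put while the guest serves the sauce, press the black plate of its red spring-loaded brake lever down with the fingers until the lever is level (half its travel, never down to the bottom stop, where it would latch) and keep it pressed there: you finish while still holding it. Don't push the other tableware about.

Things in the scene. Friction and masses are not known exactly. Their poses are not given: they have to be found in the camera images.
- red_tube: red flip-cap sauce tube, 42 mm across, rim 114 mm above the table, upright and firm in the caddy (does not move). Its cap stands open at the start (1.3 to 1.8 rad). Origin on its axis at table height; x from the front (tab) to the back (hinge), y along the row, z up. Cap's hinge axis: along y at x = +22 mm, z = 114 mm.
- red_cap (a joint): angle of the red cap (rad): 0 = shut flat on the rim, grows as the tab swings up and back, 1.57 = upright, stop at 2.1. The stiff hinge (0.03 N m) stays where it is left.
- red_tab (a point): middle of the red cap's thumb tab, 62 mm from the hinge, 10 mm from its end. Tab 16 mm wide (y), 8 thick, juts 29 out from the round cap (42 across, 8 thick; top at 122 when shut). At cap angle a it lies at x = 22 - 62 cos a + 4 sin a, z = 114 + 62 sin a + 4 cos a (mm, tube frame). Pinched by its sides it turns between the pads as it is led round.
- green_tube: green flip-cap sauce tube, 42 mm across, rim 114 mm above the table, upright and firm in the caddy (does not move). Its cap is shut at the start. Origin on its axis at table height; x from the front (tab) to the back (hinge), y along the row, z up. Cap's hinge axis: along y at x = +22 mm, z = 114 mm.
- green_cap (a joint): angle of the green cap (rad): 0 = shut flat on the rim, grows as the tab swings up and back, 1.57 = upright, stop at 2.1. The stiff hinge (0.03 N m) stays where it is left.
- green_tab (a point): middle of the green cap's thumb tab, 62 mm from the hinge, 10 mm from its end. Tab 16 mm wide (y), 8 thick, juts 29 out from the round cap (42 across, 8 thick; top at 122 when shut). At cap angle a it lies at x = 22 - 62 cos a + 4 sin a, z = 114 + 62 sin a + 4 cos a (mm, tube frame). Pinched by its sides it turns between the pads as it is led round.
- yellow_tube: yellow flip-cap sauce tube, 42 mm across, rim 114 mm above the table, upright and firm in the caddy (does not move). Its cap is shut at the start and stays shut. Origin on its axis at table height; x from the front (tab) to the back (hinge), y along the row, z up. Cap's hinge axis: along y at x = +22 mm, z = 114 mm.
- yellow_cap (a joint): angle of the yellow cap (rad): 0 = shut flat on the rim, grows as the tab swings up and back, 1.57 = upright, stop at 2.1. The stiff hinge (0.03 N m) stays where it is left.
- yellow_tab (a point): middle of the yellow cap's thumb tab, 62 mm from the hinge, 10 mm from its end. Tab 16 mm wide (y), 8 thick, juts 29 out from the round cap (42 across, 8 thick; top at 122 when shut). At cap angle a it lies at x = 22 - 62 cos a + 4 sin a, z = 114 + 62 sin a + 4 cos a (mm, tube frame). Pinched by its sides it turns between the pads as it is led round.
- caddy: dark wooden table caddy, 85 x 260 mm, 50 mm high at its ends, fixed; holds the red, green and yellow tubes 80 mm apart in a row, in any order. Origin at its middle at table height, y along the row.
- brake_lever (a joint): angle of the red brake lever (rad): 0 = released, sloping 0.30 rad up towards the robot; 0.30 = level, half its travel; 0.60 = the bottom stop (parking latch). It is spring-loaded and comes back up when let go: pushing down on the plate takes about 4 N to start, 8 N at level, 12 N at the bottom.
- brake_pivot (a point): hinge axis of the brake lever, in the grey bracket at the near rim of the glass turntable (720 mm across, top at 34 mm, beyond the caddy, does not move), 90 mm above the table. The point's frame turns with the lever; its y axis is the hinge axis, always level. The bracket is 70 mm wide, 128 mm high; a green line on its white side plate marks the level height.
- brake_pad (a point): centre of the upper face of the black thumb plate on the lever's end, 56 x 56 mm, 125 mm out from the pivot towards the robot and 8 mm above the lever's centre line. It is about 134 mm above the table when released, 98 mm when level and 61 mm at the bottom stop. 
- sauce_bowl: white china bowl, 110 mm across, 50 mm high; a loose bystander, stays where it is. Origin in the middle of the underside, at table height.
- side_dish: white china dish, 100 mm across, 22 mm high; a loose bystander, stays where it is. Origin in the middle of the underside, at table height.
- glass: clear drinking glass, 66 mm across, 85 mm high; a loose bystander, stays where it is. Origin in the middle of the underside, at table height.
- water_bottle: clear water bottle with white cap and green band, 62 mm across, 200 mm high; a loose bystander, stays where it is. Origin in the middle of the underside, at table height.
- spoon: white spoon, 140 mm long; a loose bystander, stays where it is. Origin under the middle of the tool as built.
- conch: empty brown conch shell, about 100 mm long, 65 mm wide and high; a loose bystander, stays where it is. Origin at table height under one end of it.
- tea_cup: white tea cup, 72 mm across, 50 mm high; a loose bystander, stays where it is. Origin in the middle of the underside, at table height.

How it is judged:
By the outcome, as a careful person would: the job done as asked, in the order asked, and still so for the second after the job is handed in, while the arm keeps its last pose, push and grip.
It also fails if it takes over 64 s, if anything falls off the work surface, if the arm or the gripper's body presses on something with over 40 N, if the wrist force passes 120 N, or if a joint passes its speed limit or range.

## Working session

There is one attempt and no reset: what is moved stays moved. The work goes in short steps, Python scripts to look and compute and a shell command to move; the robot and the scene stay as the last step left them, time stands still between calls to the robot, and variables do not carry over. Pictures are saved under pics/ and viewed, at most 10 in all, crops included, and the job is handed in when it is done.

```bash
ls; mkdir -p pics
python3 - <<'E'
from workcell import bot
import cv2,pickle
s=bot.observe();print(s)
F={}
for n in("side","top","wrist"):
    f=bot.grab_frame(n);F[n]=f;cv2.imwrite(f"pics/{n}0.png",f["pixels"][:,:,::-1])
    print(n,f["fx"],f["fy"],f["cx"],f["cy"],f["dist"],f["extrinsics"])
pickle.dump(F,open("f0.pkl","wb"))
E
```

```text
pics
{'clock': 0.0, 'qpos': array([ 1.0978318 ,  0.52201266, -0.03629141,  1.60000242,  0.02119493,
        1.02104046, -0.11277405]), 'qd': array([-0.00111886, -0.00081137, -0.0004185 ,  0.00092065, -0.00093627,
       -0.00131795, -0.00023595]), 'joint_efforts': array([-2.43359784e-03, -9.27120709e+01,  1.97912358e+00, -3.69928873e+01,
        1.77513255e-02,  8.19961773e-03, -2.64477524e-05]), 'position': array([ 0.24480232, -0.57471726,  0.23072896]), 'tool_rot': array([-3.14051807e+00,  8.82219334e-05,  4.02746583e-01]), 'force': array([ 0.42228398, -0.13875903, -0.19876872]), 'moment': array([-0.02529118,  0.00982979,  0.0050587 ]), 'finger_force': 0.0, 'grip_width': 0.08512911576717741}
side 505.9143790350152 505.9143790350152 316.55624315555775 233.71176396379119 [-0.0793871  0.         0.         0.         0.       ] [[-0.93852646 -0.34519597 -0.00279835  0.5078127 ]
 [-0.17592362  0.48524829 -0.85649575  0.17763921]
 [ 0.29701678 -0.80335163 -0.51614648  1.24212344]
 [ 0.          0.          0.          1.        ]]
top 494.47242481522466 494.47242481522466 319.20129311944555 242.34347300623992 [-0.01786161  0.          0.          0.          0.        ] [[-0.00973589 -0.99975656 -0.01979983  0.00615359]
 [-0.98021856  0.01345625 -0.19746011  0.53833471]
 [ 0.19767847  0.01748571 -0.98011095  1.20710793]
 [ 0.          0.          0.          1.        ]]
wrist 412.56043787594155 412.56043787594155 319.95718359836803 235.2340682815089 [-0.03872575  0.          0.          0.          0.        ] [[ 0.39220148 -0.91987829 -0.00138652 -0.62417908]
 [-0.88591975 -0.37812775  0.26863656 -0.03596191]
 [-0.24763723 -0.10413131 -0.96324061  0.37811717]
 [ 0.          0.          0.          1.        ]]
```

View pics/side0.png

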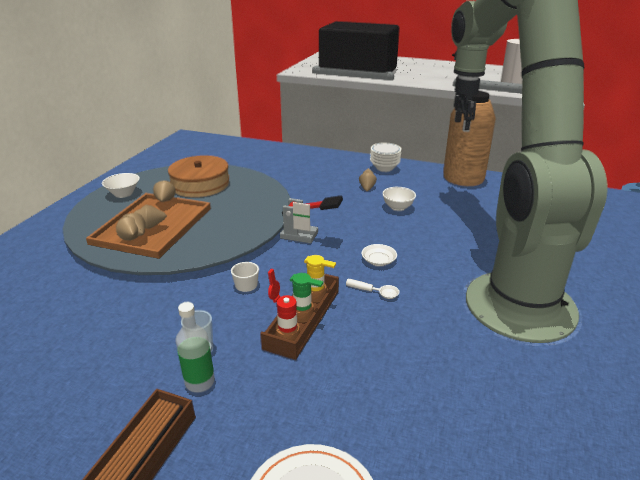

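View pics/top0.png

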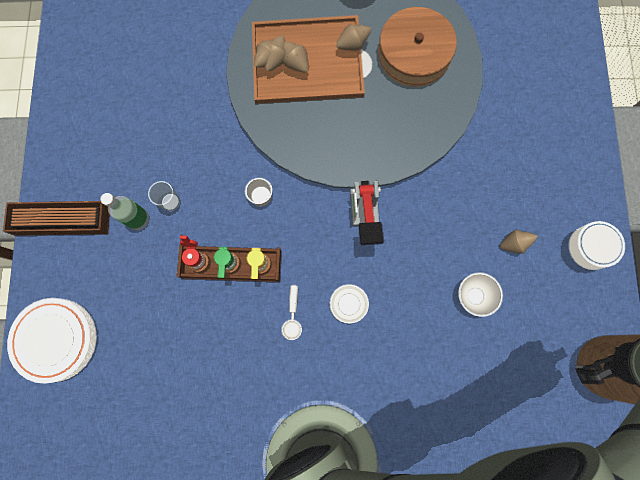

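Side view: the red cap is up at (273,285), with the green tube at (302,290), yellow at (316,270) and the brake plate at (332,202). Top view: tubes at about (191,257), (223,257) and (256,257), brake plate at (370,233). I'll zoom in next.

Run:
```python
import cv2,pickle,numpy as np
F=pickle.load(open("f0.pkl","rb"))
t=F["top"]["pixels"][:,:,::-1];s=F["side"]["pixels"][:,:,::-1]
a=cv2.resize(t[225:290,170:290],None,fx=6.5,fy=6.5,interpolation=cv2.INTER_CUBIC)[:,:780]
b=cv2.resize(t[175:255,340:400],None,fx=4,fy=4,interpolation=cv2.INTER_CUBIC)
c=np.zeros((300+0,780,3),np.uint8)
a=a[:300] if 0 else cv2.resize(t[225:290,170:290],(554,300),interpolation=cv2.INTER_CUBIC)
b=cv2.resize(t[175:255,340:400],(225,300),interpolation=cv2.INTER_CUBIC)
d=cv2.resize(s[180:355,255:350],None,fx=1,fy=1)
e=cv2.resize(s[250:355,255:345],(257,300),interpolation=cv2.INTER_CUBIC)
g=cv2.resize(s[185:250,270:350],(369,300),interpolation=cv2.INTER_CUBIC)
top=np.hstack([a,b]);bot=np.hstack([e,g]);bot=np.hstack([bot,np.zeros((300,top.shape[1]-bot.shape[1],3),np.uint8)])
cv2.imwrite("pics/crop1.png",np.vstack([top,bot]))
```

```text
(no output)
```

View pics/crop1.png

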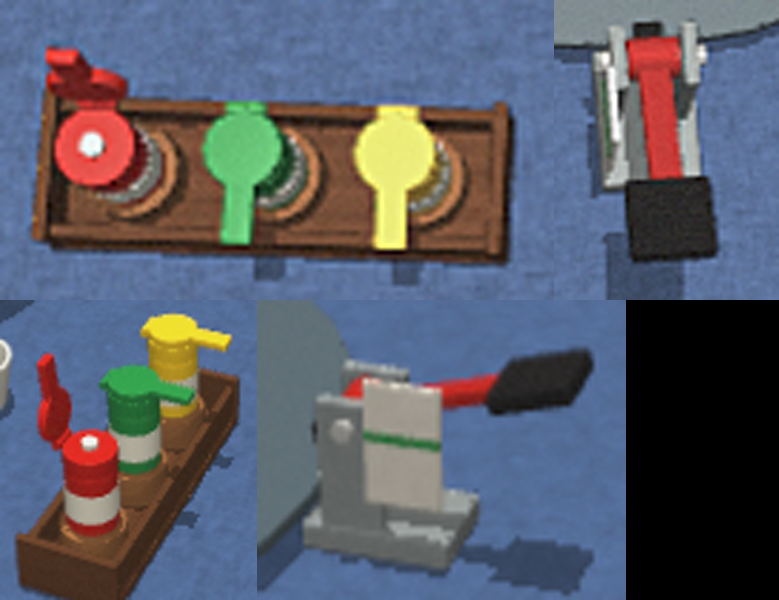

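The row from +y to −y is red, green, yellow, with tabs pointing at the robot. Pixel features are read off the crop. Next I fit the poses.

```bash
cat > h.py <<'E'
import cv2,numpy as np
def proj(f,P):
    E=np.array(f["extrinsics"]);K=np.array([[f["fx"],0,f["cx"]],[0,f["fy"],f["cy"]],[0,0,1]])
    return cv2.projectPoints(np.array(P,float).reshape(-1,3),cv2.Rodrigues(E[:3,:3])[0],E[:3,3],K,np.array(f["dist"],float))[0][:,0]
def rz(a):return np.array([[np.cos(a),-np.sin(a),0],[np.sin(a),np.cos(a),0],[0,0,1]])
E
python3 - <<'E'
from h import *
import pickle
from scipy.optimize import least_squares
F=pickle.load(open("f0.pkl","rb"))
A=lambda x,y:(170+x/4.617,225+y/4.615); B=lambda x,y:(340+(x-554)/3.75,175+y/3.75)
C=lambda x,y:(255+x/2.856,250+(y-300)/2.857); G=lambda x,y:(270+(x-257)/4.6125,185+(y-300)/4.615)
tops=[((0,0,.122),A(243,152)),((0,-.08,.122),A(395,153)),((0,.08,.116),A(94,146)),((-.05,0,.122),A(236,242)),((-.05,-.08,.122),A(391,247))]
sides=[((0,0,.122),C(132,381)),((0,-.08,.122),C(170,328)),((0,.08,.116),C(90,443)),((-.05,0,.118),C(193,395)),((-.05,-.08,.118),C(230,341))]
def r(p):
    o=[]
    for n,L in(("top",tops),("side",sides)):
        P=[rz(p[2])@np.array(q)+[p[0],p[1],0] for q,_ in L]
        o.append(proj(F[n],P)-np.array([u for _,u in L]))
    return np.concatenate(o).ravel()
s=least_squares(r,[.6,.2,0],loss="soft_l1");print("caddy",s.x,np.round(r(s.x),1).reshape(-1,2).tolist())
p=s.x
for a in np.arange(1.2,1.9,.1):
    q=np.array([[.022-.072*np.cos(a)+.004*np.sin(a),.08,.114+.072*np.sin(a)+.004*np.cos(a)]])
    W=(rz(p[2])@q.T).T+[p[0],p[1],0]
    print(round(a,1),proj(F["top"],W).round(1),proj(F["side"],W).round(1))
print("obs",A(66,57),C(47,358))
for n,y in(("red",.08),("green",0),("yellow",-.08)):print(n,(rz(p[2])@[0,y,0]+[p[0],p[1],0]).round(4))
Lt=[((-.153,.028,.008),B(632,259)),((-.153,-.028,.008),B(716,257)),((-.097,.028,.008),B(628,181)),((-.097,-.028,.008),B(711,177))]
Ls=[((-.153,-.028,.008),G(590,350)),((-.097,-.028,.008),G(508,353)),((-.153,.028,.008),G(572,400))]
def r2(p):
    o=[];t=.30
    for n,L in(("top",Lt),("side",Ls)):
        P=[]
        for (x,y,z),_ in L:
            P.append(rz(p[2])@[x*np.cos(t)+z*np.sin(t),y,-x*np.sin(t)+z*np.cos(t)]+[p[0],p[1],.09])
        o.append(proj(F[n],P)-np.array([u for _,u in L]))
    return np.concatenate(o).ravel()
s=least_squares(r2,[.75,-.1,0],loss="soft_l1");p=s.x;print("pivot",p,r2(p).round(1).reshape(-1,2).tolist())
for t in(.3,0):print("pad",(rz(p[2])@[-.125*np.cos(t)+.008*np.sin(t),0,.125*np.sin(t)+.008*np.cos(t)]+[p[0],p[1],.09]).round(4))
E
```

```text
caddy [ 0.49145221  0.23138764 -0.03578533] [[-0.0, -0.8], [0.2, -0.2], [-0.0, 0.2], [0.1, 0.4], [-0.0, 0.1], [0.4, -0.7], [0.6, -0.6], [0.1, 0.3], [-0.3, 0.8], [-0.7, 0.7]]
1.2 [[182.3 252.1]] [[285.7 275.1]]
1.3 [[182.3 248.9]] [[282.6 273.6]]
1.4 [[182.4 245.8]] [[279.5 272.4]]
1.5 [[182.6 242.7]] [[276.4 271.4]]
1.6 [[182.9 239.6]] [[273.3 270.8]]
1.7 [[183.3 236.7]] [[270.2 270.4]]
1.8 [[183.7 233.8]] [[267.3 270.3]]
obs (184.2949967511371, 237.3510292524377) (271.45658263305324, 270.30101505075254)
red [0.4943 0.3113 0.    ]
green [0.4915 0.2314 0.    ]
yellow [0.4886 0.1514 0.    ]
pivot [ 0.65997511 -0.12284199  0.02725429] [[-0.5, -0.2], [0.8, -0.6], [-1.0, 0.2], [0.0, 0.3], [0.8, -0.8], [0.7, 1.0], [-0.9, -3.0]]
pad [ 0.543  -0.126   0.1346]
pad [ 0.535  -0.1262  0.098 ]
```

Caddy fit is good: red (0.494, 0.311), green (0.4915, 0.231), yellow (0.489, 0.151), yaw −0.036, red cap about 1.65 rad. Brake pad at level is (0.535, −0.126, 0.098). Moving at z ≈ 0.26 with the fingers shut.

```bash
python3 -m crank '{"travel":[[4,3,1],[8,6,2],[12,9,3],[16,12,3],[20,15,3]],"turn":[[0,0,-5],[0,0,-10],[0,0,-15],[0,0,-20],[0,0,-25.1]],"gripper":[1,1,1,1,1]}' 20
python3 -m crank '{"travel":[[1,4.8,0],[2,9.6,0],[3,14.4,0],[4,19.2,0],[5,24,0]],"turn":[[0,0,0],[0,0,0],[0,0,0],[0,0,0],[0,0,0]],"gripper":[1,1,1,1,1]}'
python3 -m crank '{"travel":[[1,4.8,0],[2,9.6,0],[3,14.4,0],[4,19.2,0],[5,24,0]],"turn":[[0,0,0],[0,0,0],[0,0,0],[0,0,0],[0,0,0]],"gripper":[1,1,1,1,1]}'
python3 -m crank '{"travel":[[1,4.8,0],[1.8,9.6,0],[1.8,14.4,0],[1.8,19.2,0],[1.8,24,0]],"turn":[[0,0,0],[0,0,0],[0,0,0],[0,0,0],[0,0,0]],"gripper":[1,1,1,1,1]}'
```

```text
clock: 0.65
position: [0.444, -0.4254, 0.2616]
tool_rot: [3.141, -0.0, -0.039]
force: [0.6, -0.4, 0.1]
grip_width: 0.0122
finger_force: 0.0
clock: 1.15
position: [0.4926, -0.1848, 0.2613]
tool_rot: [3.142, -0.0, -0.035]
force: [1.3, 0.1, -0.3]
grip_width: 0.0
finger_force: 0.0
clock: 1.65
position: [0.5426, 0.0553, 0.2613]
tool_rot: [3.142, 0.0, -0.035]
force: [0.6, -0.7, 0.4]
grip_width: 0.0002
finger_force: 0.0
clock: 2.15
position: [0.5603, 0.2951, 0.2611]
tool_rot: [3.141, 0.0, -0.036]
force: [1.3, -0.5, -0.4]
grip_width: -0.0003
finger_force: 0.0
```

```bash
python3 -m crank '{"travel":[[0,1.4,-2],[0,1.4,-5],[0,1.4,-8],[0,1.4,-10],[0,1.4,-10]],"turn":[[0,0,0],[0,0,0],[0,0,0],[0,0,0],[0,0,0]],"gripper":[1,1,1,1,1]}'
python3 -m crank '{"travel":[[-1.3,0,0],[-2.6,0.1,0],[-3.9,0.1,0],[-5.2,0.2,0],[-6.6,0.2,0]],"turn":[[0,0,0],[0,0,0],[0,0,0],[0,0,0],[0,0,0]],"gripper":[1,1,1,1,1]}'
python3 -m crank '{"travel":[[-0.3,0,-0.8],[-0.6,0,-1.6],[-0.9,0,-2.4],[-1.2,0,-3.2],[-1.2,0,-3.7]],"turn":[[0,0,0],[0,0,0],[0,0,0],[0,0,0],[0,0,0]],"gripper":[1,1,1,1,1]}'
```

```text
clock: 2.65
position: [0.5593, 0.3065, 0.1584]
tool_rot: [3.139, 0.004, -0.035]
force: [0.1, -0.3, 0.3]
grip_width: 0.0001
finger_force: 0.0
clock: 3.15
position: [0.4944, 0.3096, 0.1623]
tool_rot: [-3.141, -0.001, -0.036]
force: [0.4, -0.1, 0.0]
grip_width: 0.0003
finger_force: 0.3
clock: 3.65
position: [0.4822, 0.3091, 0.1231]
tool_rot: [3.141, 0.001, -0.035]
force: [-0.7, 0.7, 0.6]
grip_width: 0.0003
finger_force: 0.4
```

```bash
python3 -m crank '{"travel":[[-0.2,0,-0.2],[-0.5,0,-0.3],[-0.5,0,-0.4],[-0.5,0,-0.5],[-0.5,0,-0.5]],"turn":[[0,0,0],[0,0,0],[0,0,0],[0,0,0],[0,0,0]],"gripper":[1,1,1,1,1]}'
python3 - <<'E'
from workcell import bot
import cv2,numpy as np,pickle
S=bot.grab_frame("side");W=bot.grab_frame("wrist");pickle.dump(S,open("s1.pkl","wb"))
s=cv2.resize(S["pixels"][230:360,230:370,::-1],(430,400),interpolation=cv2.INTER_CUBIC)
w=cv2.resize(W["pixels"][:,:,::-1],(360,270))
w=np.vstack([w,np.zeros((130,360,3),np.uint8)])
cv2.imwrite("pics/red1.png",np.hstack([s,w]))
E
```

```text
clock: 4.15
position: [0.479, 0.3095, 0.121]
tool_rot: [-3.14, -0.003, -0.036]
force: [-2.1, -5.0, 27.2]
grip_width: 0.0001
finger_force: 13.9
```

View pics/red1.png

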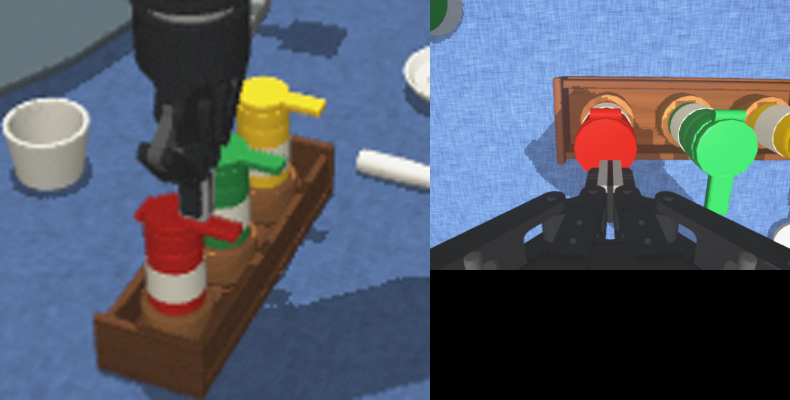

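The red cap is shut: it lies flat on the rim at (180,215) in the crop, under a 27 N press. Next is the green tab.

```bash
python3 -m crank '{"travel":[[0,0,2],[0,0,5],[-1,-2.7,7],[-1.9,-5.4,7],[-2.7,-7.7,7]],"turn":[[0,0,0],[0,0,0],[0,0,0],[0,0,0],[0,0,0]],"gripper":[1,1,0.5,0.5,0.5]}' 20
python3 -m crank '{"travel":[[0,0,0],[0,0,0],[0,0,0],[0,0,-2],[0,0,-3]],"turn":[[0,0,0],[0,0,0],[0,0,0],[0,0,0],[0,0,0]],"gripper":[0.5,0.5,0.5,0.5,0.5]}'
python3 - <<'E'
from workcell import bot
import cv2,numpy as np
from h import *
s=bot.observe();print(s["position"],s["grip_width"])
W=bot.grab_frame("wrist");S=bot.grab_frame("side")
w=cv2.resize(W["pixels"][:,:,::-1],(400,300));s=cv2.resize(S["pixels"][230:335,240:380,::-1],(400,300),interpolation=cv2.INTER_CUBIC)
cv2.imwrite("pics/gr1.png",np.hstack([w,s]))
E
```

```text
clock: 4.75
position: [0.4505, 0.2311, 0.1899]
tool_rot: [-3.141, -0.001, -0.036]
force: [-0.1, -0.0, -0.4]
grip_width: 0.0421
finger_force: 0.0
clock: 5.25
position: [0.4504, 0.2329, 0.1581]
tool_rot: [3.141, 0.001, -0.034]
force: [0.1, 0.4, -1.0]
grip_width: 0.0431
finger_force: 0.0
[0.45039562 0.23285471 0.15811679] 0.04312227450797671
```

View pics/gr1.png

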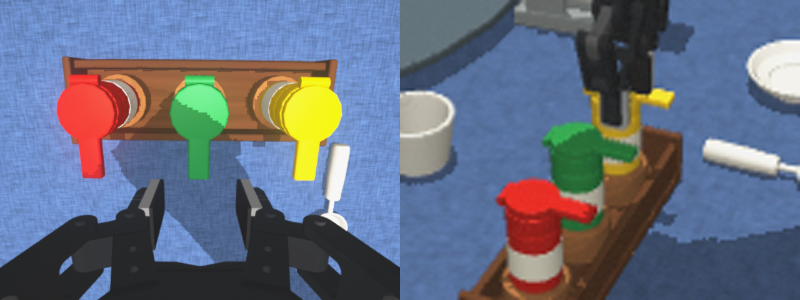

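The pads at (155,205) and (245,205) straddle the green tab centred at x=200. The red and yellow caps are flat. Next I descend and pinch.

```bash
python3 -m crank '{"travel":[[0,0,-1.5],[0,0,-3],[0,0,-4.5],[0,0,-4.9],[0,0,-4.9]],"turn":[[0,0,0],[0,0,0],[0,0,0],[0,0,0],[0,0,0]],"gripper":[0.5,0.5,0.5,0.5,0.5]}' 20
python3 -m crank '{"travel":[[0,0,0],[0,0,0],[0,0,0],[0,0,0],[0,0,0]],"turn":[[0,0,0],[0,0,0],[0,0,0],[0,0,0],[0,0,0]],"gripper":[1,1,1,1,1]}'
python3 - <<'E'
import numpy as np
for a in np.arange(0,2.01,.2):print(a.round(1),(np.array([62-62*np.cos(a)+4*np.sin(a),62*np.sin(a)+4*np.cos(a)-4])/10).round(2))
E
```

```text
clock: 5.85
position: [0.4506, 0.2324, 0.1103]
tool_rot: [3.141, 0.001, -0.035]
force: [0.1, 0.4, 1.2]
grip_width: 0.0425
finger_force: 0.0
clock: 6.35
position: [0.451, 0.2334, 0.1111]
tool_rot: [-3.14, -0.001, -0.035]
force: [-1.2, 5.1, 2.0]
grip_width: 0.0151
finger_force: 25.2
0.0 [0. 0.]
0.2 [0.2  1.22]
0.4 [0.65 2.38]
0.6 [1.31 3.43]
0.8 [2.17 4.33]
1.0 [3.19 5.03]
1.2 [4.33 5.52]
1.4 [5.54 5.78]
1.6 [6.78 5.79]
1.8 [8.   5.55]
2.0 [9.14 5.07]
```

```bash
python3 -m crank '{"travel":[[0.2,0,1.22],[0.65,0,2.38],[1.31,-0.05,3.43],[2.17,-0.08,4.33],[3.19,-0.11,5.03]],"turn":[[0,0,0],[0,0,0],[0,0,0],[0,0,0],[0,0,0]],"gripper":[1,1,1,1,1]}'
python3 -m crank '{"travel":[[1.14,-0.04,0.49],[2.35,-0.08,0.75],[3.59,-0.13,0.76],[4.81,-0.17,0.52],[5.4,-0.19,0.32]],"turn":[[0,0,0],[0,0,0],[0,0,0],[0,0,0],[0,0,0]],"gripper":[1,1,1,1,1]}'
```

```text
clock: 6.85
position: [0.4826, 0.2321, 0.1617]
tool_rot: [-3.14, -0.0, -0.035]
force: [-0.5, 4.1, -3.9]
grip_width: 0.0151
finger_force: 22.1
clock: 7.35
position: [0.538, 0.23, 0.1652]
tool_rot: [-3.14, -0.002, -0.036]
force: [-0.2, 1.7, 12.8]
grip_width: 0.015
finger_force: 21.6
```

```bash
python3 -m crank '{"travel":[[0,0,0],[0,0,0],[0,0,0],[0,0,2],[0,0,5]],"turn":[[0,0,0],[0,0,0],[0,0,0],[0,0,0],[0,0,0]],"gripper":[0.5,0.5,0.5,0.5,0.5]}'
python3 -m crank '{"travel":[[0,0,3],[0,-2,6],[0,-6,6],[0,-10,6],[0,-14,6]],"turn":[[0,0,0],[0,0,0],[0,0,0],[0,0,0],[0,0,0]],"gripper":[0.5,0.5,0.5,0.5,0.5]}'
python3 - <<'E'
from workcell import bot
import cv2,numpy as np
T=bot.grab_frame("top");S=bot.grab_frame("side")
w=cv2.resize(T["pixels"][220:295,170:290,::-1],(400,250),interpolation=cv2.INTER_CUBIC);s=cv2.resize(S["pixels"][235:335,240:380,::-1],(350,250),interpolation=cv2.INTER_CUBIC)
cv2.imwrite("pics/gr2.png",np.hstack([w,s]))
E
```

```text
clock: 7.85
position: [0.5354, 0.2289, 0.2132]
tool_rot: [3.14, 0.003, -0.035]
force: [0.0, 0.4, 0.8]
grip_width: 0.0425
finger_force: 0.0
clock: 8.35
position: [0.536, 0.0879, 0.2742]
tool_rot: [-3.142, -0.0, -0.035]
force: [0.5, 0.1, 0.3]
grip_width: 0.0428
finger_force: 0.0
```

View pics/gr2.png

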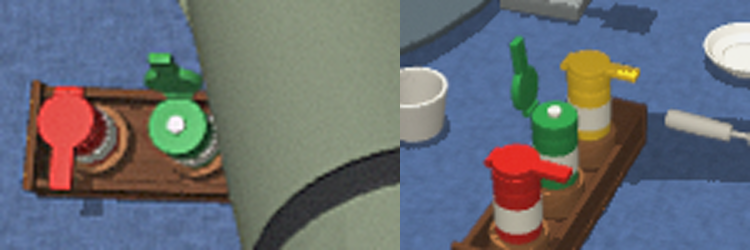

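Green stands open past upright (518,70), and red and yellow are flat. Now the brake.

```bash
python3 -m crank '{"travel":[[0,-4.5,0],[0,-9,0],[0,-13.5,0],[0,-18,0],[0,-21.4,0]],"turn":[[0,0,0],[0,0,0],[0,0,0],[0,0,0],[0,0,0]],"gripper":[1,1,1,1,1]}' 20
python3 -m crank '{"travel":[[0,0,-3],[0,0,-6],[0,0,-9],[0,0,-11.5],[0,0,-12]],"turn":[[0,0,0],[0,0,0],[0,0,0],[0,0,0],[0,0,0]],"gripper":[1,1,1,1,1]}'
python3 -m crank '{"travel":[[0,0,-1],[0,0,-2],[0,0,-3],[0,0,-4],[0,0,-4]],"turn":[[0,0,0],[0,0,0],[0,0,0],[0,0,0],[0,0,0]],"gripper":[1,1,1,1,1]}'
```

```text
clock: 8.95
position: [0.5359, -0.1273, 0.274]
tool_rot: [3.141, -0.0, -0.037]
force: [0.8, 0.3, 1.1]
grip_width: 0.0004
finger_force: 0.0
clock: 9.45
position: [0.5351, -0.1241, 0.1516]
tool_rot: [-3.141, 0.004, -0.035]
force: [0.0, 0.1, -0.1]
grip_width: 0.0001
finger_force: 0.0
clock: 9.95
position: [0.5364, -0.1248, 0.113]
tool_rot: [3.142, 0.0, -0.035]
force: [-1.2, -0.4, 5.5]
grip_width: -0.0001
finger_force: 2.3
```

```bash
python3 -m crank '{"travel":[[0,0,-0.5],[0,0,-1],[0,0,-1.4],[0,0,-1.5],[0,0,-1.5]],"turn":[[0,0,0],[0,0,0],[0,0,0],[0,0,0],[0,0,0]],"gripper":[1,1,1,1,1]}'
python3 -m crank '{"travel":[[0,0,0],[0,0,0],[0,0,0],[0,0,0],[0,0,0]],"turn":[[0,0,0],[0,0,0],[0,0,0],[0,0,0],[0,0,0]],"gripper":[1,1,1,1,1]}'
python3 - <<'E'
from workcell import bot
import cv2,numpy as np
print(bot.observe()["position"])
S=bot.grab_frame("side")
cv2.imwrite("pics/br1.png",cv2.resize(S["pixels"][185:251,265:353,::-1],(800,600),interpolation=cv2.INTER_CUBIC))
E
```

```text
clock: 10.45
position: [0.5362, -0.1249, 0.099]
tool_rot: [3.141, 0.001, -0.036]
force: [-4.4, -0.6, 6.5]
grip_width: -0.0002
finger_force: 3.1
clock: 10.95
position: [0.5362, -0.1249, 0.0992]
tool_rot: [3.141, 0.001, -0.036]
force: [-4.7, -0.2, 5.8]
grip_width: 0.0001
finger_force: 3.1
[ 0.53618275 -0.12487607  0.09924669]
```

View pics/br1.png

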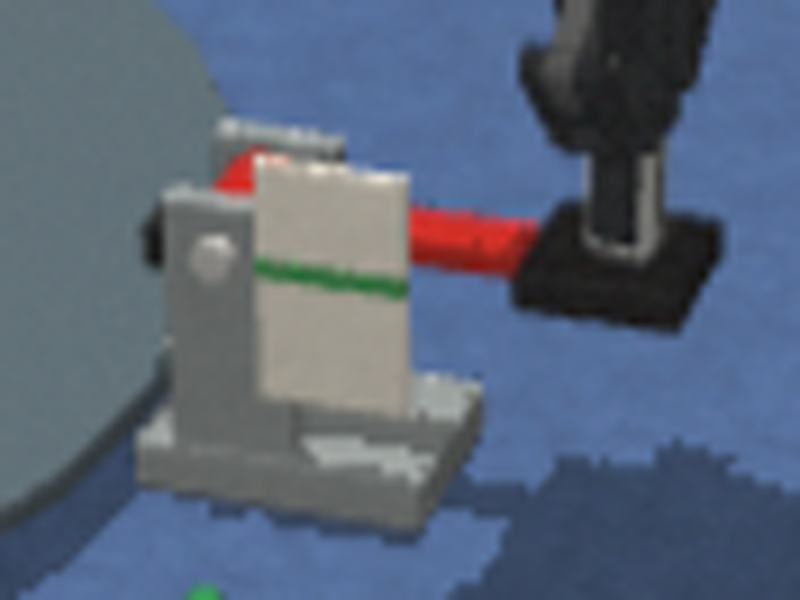

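The lever lies parallel to the green level line, with the fingers mid-plate at (620,245). I'll lower the last 1 mm and hand in while holding.

```bash
python3 -m crank '{"travel":[[0,0,-0.1],[0,0,-0.1],[0,0,-0.1],[0,0,-0.1],[0,0,-0.1]],"turn":[[0,0,0],[0,0,0],[0,0,0],[0,0,0],[0,0,0]],"gripper":[1,1,1,1,1]}'
python3 -m crank '{"travel":[[0,0,0],[0,0,0],[0,0,0],[0,0,0],[0,0,0]],"turn":[[0,0,0],[0,0,0],[0,0,0],[0,0,0],[0,0,0]],"gripper":[1,1,1,1,1]}'
python3 -c "
from workcell import bot
print(bot.job_done())"
```

```text
clock: 11.5
position: [0.5362, -0.1249, 0.0983]
tool_rot: [3.141, 0.0, -0.036]
force: [-5.2, -0.2, 6.5]
grip_width: -0.0003
finger_force: 3.2
clock: 12.0
position: [0.5363, -0.1249, 0.0983]
tool_rot: [3.141, 0.0, -0.036]
force: [-5.1, 0.1, 7.0]
grip_width: -0.0001
finger_force: 3.2
the job is handed in; nothing more can be done
None
```

I handed the job in at 12.0 s: the red cap is pressed shut, the green cap stands open past upright, the yellow cap is untouched, and the fingers are holding the brake lever level at 98 mm; no verdict came back.

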